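# Advance the tablet tray one row with the hand wheel

## Task

Advance the tablet tray by one row: with the outside of your fingertips, push the hand wheel by its upright handle through exactly one full turn, clockwise seen from above, so that the handle comes back level with the fixed pointer it started at; do not turn it past the pointer and on. Only push the handle, gently: do not grip it or take it between the fingers, and leave the bottle, the mortar and the carton as they are. Finish with the hand clear of everything.

Things in the scene. Friction and masses are not known exactly. Their poses are not given: they have to be found in the camera images.
- feeder: Low white tray feeder, fixed to the bench: 200 mm (x) by 380 mm (y), flat deck 55 mm above the bench. Origin: centre of its underside, z up. Turned up to 0.3 rad on the bench. The tray runs on its left (+y) half between two 14 mm high rails, under a narrow grey bridge whose top is 42 mm above the deck; the wheel unit stands on the deck at x 0, y -85 mm.
- mount: Fixed round flange of the hand-wheel unit, on the feeder's deck, bolted down at any yaw. Origin: on the wheel's axis, at deck height (55 mm above the bench), z up. Its +x axis points along the fixed pointer: a 7 mm wide upright finger that stands 80 to 98 mm from the axis, just outside the wheel's rim, its top 38 mm above the origin (lower than the top of the rim).
- wheel (a joint): Hand-wheel angle in rad, positive clockwise seen from above; 0 (to within 0.05) at the start, with the handle at the pointer, 6.283 after one full turn. Turns freely with steady friction, stays where it is left: about 3 to 4 N of push on the handle moves it. No stop at either end of the turn: it can be turned on. Black wheel, 140 mm across the rim, three spokes; its rim reaches from 30 to 44 mm and its hub to 47 mm above the mount's origin.
- wheel_hub (a point): Centre of the hub's top face, on the vertical wheel axis, 46 mm above the mount's origin. It turns with the wheel: its x axis points to the handle.
- handle: Upright steel handle of the wheel: a plain round pin 20 mm in diameter (collar of 23 mm in its lowest 4 mm), 52 mm long, at the end of a spoke, 60 mm from the wheel axis. Origin: centre of its lower end at the top of the rim, 44 mm above the mount's origin (99 mm above the bench); z up. It is a revolving grip that can spin about its own upright axis, so its x and y axes mean nothing.
- handle_top (a point): Centre of the handle's top end, 52 mm above the origin of the handle (151 mm above the bench).
- tray (a joint): Travel of the pocket tray away from the front of the feeder, in m; driven by the wheel: 0.022 (one row) per turn. The tray cannot be moved by pushing on it.
- tray_mid (a point): Centre of the top of the clear pocket tray, 158 x 134 mm and 26 mm high, 7 rows of 4 pockets with tablets.
- bottle: Loose white medicine bottle, 44 mm in diameter and 75 mm high, standing on the bench in front of the feeder, origin at the centre of its foot. Not to be disturbed.
- mortar: Loose white ceramic mortar (bowl), 90 mm across and 50 mm high, on the bench to the right of the feeder, origin at the centre of its foot. Not to be disturbed.
- carton: Loose paper carton, 45 x 90 x 30 mm high, on the bench to the left of the feeder, origin at the centre of its underside. Not to be disturbed.

How it is judged (in metres and radians):
On the way, in this order (a step that is already met when the one before it is completed fails the run):
1. the wheel is past a quarter turn with the fingers pushing on the handle (value of joint wheel between 1.57 and 3.1 rad and contact force between the fingers and handle above 0.3 N), for 0.05 s.
2. past half a turn with the fingers pushing on the handle (value of joint wheel between 3.14 and 4.65 rad and contact force between the fingers and handle above 0.3 N), for 0.05 s.
3. past three quarters of a turn with the fingers pushing on the handle (value of joint wheel between 4.71 and 6.5 rad and contact force between the fingers and handle above 0.3 N), for 0.05 s.
At the end, for the whole second after the job is handed in: The wheel has made one turn clockwise and stands still, the handle within 0.17 rad (10 degrees) of the pointer (joint wheel 6.283 +- 0.17), the tray advanced one row (22 mm +- 1 mm), the bottle, mortar and carton upright and within 20 mm of where they stood (value of joint wheel between 6.113 and 6.453 rad and velocity of joint wheel between -0.05 and 0.05 rad/s and value of joint tray between 0.021 and 0.023 m and distance of each of bottle, mortar, carton from where it was at the start of the episode below 0.02 m and angle between each of bottle, mortar, carton's own z axis and vertical below 0.1 rad); the robot touches nothing.
It fails at once if the wheel was turned on past the pointer (more than 0.4 rad beyond one turn) (value of joint wheel above 6.683 rad).
It fails at once if the wheel was turned backwards (more than 0.4 rad) (value of joint wheel below -0.4 rad).
It fails at once if the handle was taken between the fingers (horizontal distance between the grasp point and handle_top below 0.013 m and z of the grasp point in the frame of handle_top below 0 m).
It fails at once if the handle was pushed hard or gripped (over 40 N) (contact force between the fingers and handle above 40 N).
It fails at once if a bystander was lifted, carried or shoved over 20 mm, or tipped (distance of any of bottle, mortar, carton from where it was at the start of the episode above 0.02 m or angle between any of bottle, mortar's own z axis and vertical above 0.5 rad).
It also fails if it takes over 56 s, if anything falls off the work surface, if the arm or the gripper's body presses on something with over 40 N, if the wrist force passes 120 N, or if a joint passes its speed limit or range.

## Robot

A 6-joint arm with a two-finger parallel gripper is mounted at the origin on the work surface. World frame = base frame: x ahead of the robot, y to its left, z up, the work surface at z = 0. Lengths are in mm, angles in rad, forces in N, time in s.
With the tool pointing down it reaches from about 275 to 825 mm from the base axis. Payload 4.9 kg.
Tool frame: the origin (TCP) lies on the centre line of the jaws, within the pads' length; the fingertips stand 19 mm ahead of it and the grasp point (between the pads) is the TCP; z points along the fingers, y is the line along which they close (so a half turn about z gives the same grasp; the last joint's range is limited). The gripper opens to 85 mm and grips with 20 to 120 N. Pads are 22 mm wide; open, the fingers measure 114 mm over their backs; the gripper's body (76 mm by 85 mm) begins 54 mm behind the grasp point. The pads swing forward as they close: fully open they stand 13 mm farther back than shut.
Start: joints at [1.13, 0.326, -0.193, 1.052, 0, 1.437], TCP at [166.1, 524.337, 216.481] pointing down, gripper open.
Joint ranges: [-2.65, 2.65], [-0.97, 1.79], [-1.3, 1.35], [-1.93, 2.1], [-1.47, 1.37], [-3.14, 3.14]. Speed limits (rad/s): [2.57, 2.57, 3.14, 3.14, 3.14, 3.14].

## Interface

Orientations are given as a 3x3 rotation matrix whose columns are the frame's x, y, z axes.
In Python, from plant import readout, imaging, hand_in gives the robot as it stands.
- The arm moves only by the tool step_arm, never from a script. Its argument "plan" is one flat list of numbers, 7 for each row, row after row: the turn, a rotation vector about the tool's x, y, z in degrees, then the shift along the tool's x, y, z in cm, then the opening, from 0 (shut) to 1 (fully open). In form: [ax, ay, az, x, y, z, jaw, ax, ay, az, x, y, z, jaw, ...]. A call has 1 to 5 rows; each row is the pose to reach, as a shift and turn from the pose commanded when the call began, along the tool's axes at that moment; what a row does not reach only later rows make up. A row lasts 1/8 s, in which the tool goes at most 62.5 mm and 10.7 degrees, less where a joint would pass 70% of its speed; a pose out of reach is approached as far as the arm can. A call with a gripper value outside its range is refused whole. The fingers move at their own pace and stop on an object; the grip force is fixed at half the most. Time passes only in rows, so rows that repeat a pose let the fingers close. It gives the time, the measured TCP pose, the force, the opening and the grip force at its end, in the units of the state.
- readout.state(): the state, without advancing time (a new reading comes with each control period).
- imaging.read_camera(name): name is "scene" or "top" or "wrist"; returns (picture, depth): 480x640x3 uint8, blue, green, red; 480x640 float32, mm along the optical axis (not along the pixel's ray), 0 where there is no reading.
- imaging.camera_params(name): a dict with "mtx" (3x3 intrinsics, pixels), "view" (4x4, takes a point from world to camera coordinates); the wrist camera has in their place "mount" (4x4, takes a point from camera to tool coordinates, whose origin is the TCP and whose axes are the flange's). Camera axes: x right, y up, looking along -z (the intrinsics and any distortion apply to the point x, -y, -z); pixel columns grow to the right and rows downward; lengths in mm; the calibration is good to about 2 mm. A picture is of the moment at which its call begins: read the wrist's pose just before it. camera_params takes no time and is no camera call.
- hand_in(): hands the job in; it is judged then, once.
The state is a dict: "time_s": time; "q": joint angles; "dq": joint speeds; "effort": joint torques, N m; "eef_pos": TCP position; "orientation": TCP orientation; "contact_force": force on the tool from outside, world axes, zero at the start; "torque": the same for the moment, N m; "grip_width": opening from 0.0 (shut) to 1.0 (fully open); "grip_force": force on a finger pad.
Only numpy, scipy, OpenCV 4.12 (cv2) and the standard library are available. Lean on these libraries where they do the work, as an engineer would, in place of code of your own. Each camera call takes 0.05 s, during which the arm holds its last target. There are 200 camera calls.

## Working session

There is one attempt and no reset: what is moved stays moved. The work goes in short steps, Python scripts to look and compute and a tool call to move; the robot and the scene stay as the last step left them, time stands still between calls to the robot, and variables do not carry over. Pictures are saved under pics/ and viewed, at most 10 in all, crops included, and the job is handed in when it is done.

Besides the shell and the picture viewer there is one more tool, called after "Request:" as a command line: name --argument value ..., lists and objects as JSON in quotes. step_arm: Moves the arm, as the interface text tells. Its arguments: {"type":"object","properties":{"plan":{"type":"array"}},"required":["plan"]}

```bash
ls; mkdir -p pics; python3 - <<'E'
from plant import readout, imaging
import cv2,numpy as np
for n in ("scene","top"):
    p,d=imaging.read_camera(n); c=imaging.camera_params(n)
    cv2.imwrite(f"pics/{n}0.png",p); np.savez(f"{n}0.npz",p=p,d=d,**{k:np.array(v) for k,v in c.items()})
    print(n,{k:np.round(v,3).tolist() for k,v in c.items()})
s=readout.state();print(s)
E
```

```text
pics
scene {'mtx': [[591.715, 0.0, 328.759], [0.0, 591.715, 238.262], [0.0, 0.0, 1.0]], 'view': [[0.813, 0.582, 0.003, -460.697], [-0.444, 0.618, 0.649, 98.274], [0.376, -0.529, 0.761, -1300.07], [0.0, 0.0, 0.0, 1.0]]}
top {'mtx': [[554.258, 0.0, 326.384], [0.0, 554.258, 241.64], [0.0, 0.0, 1.0]], 'view': [[0.018, -1.0, -0.006, 85.777], [0.987, 0.017, 0.157, -546.916], [-0.157, -0.009, 0.988, -1294.811], [0.0, 0.0, 0.0, 1.0]]}
{'time_s': 0.1, 'q': array([ 1.12977529e+00,  3.26880230e-01, -1.93467917e-01,  1.05200029e+00,
        3.98690799e-05,  1.43659257e+00]), 'dq': array([ 0.00124362, -0.00238401,  0.00161786, -0.0008578 ,  0.00047265,
       -0.00039067]), 'effort': array([ 9.28811351e-04, -4.44240403e+01,  2.63037318e+01,  7.91486789e-03,
       -7.23337848e-05, -3.07324235e-06]), 'eef_pos': array([165.86320786, 523.8342967 , 215.78051569]), 'orientation': array([[-9.53299566e-01,  3.02025578e-01, -6.98592569e-04],
       [ 3.02026285e-01,  9.53298589e-01, -1.38657958e-03],
       [ 2.47184812e-04, -1.53281903e-03, -9.99998795e-01]]), 'contact_force': array([ 0.74868201, -0.11366418, -0.75383956]), 'torque': array([-0.01033401, -0.02153119, -0.06246357]), 'grip_force': 0.0, 'grip_width': 0.9987791039007019}
```

View pics/top0.png

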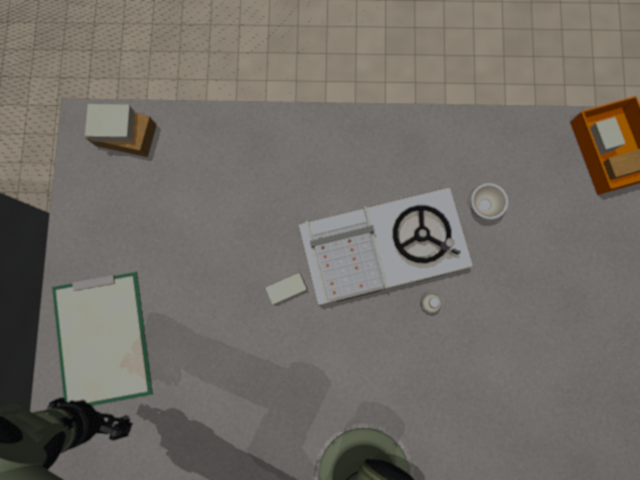

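View pics/scene0.png

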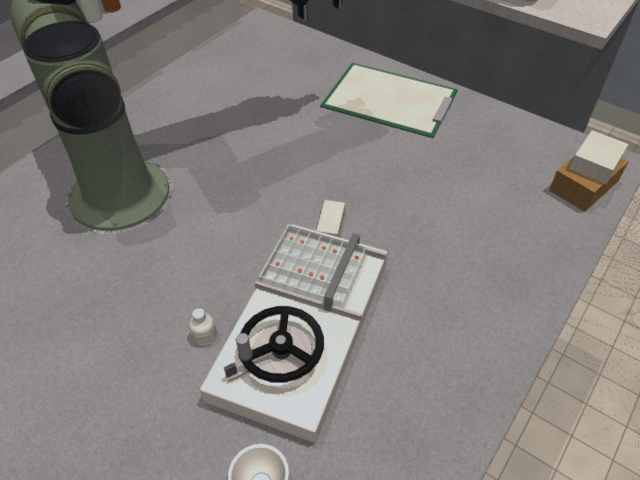

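The top view shows the wheel hub at about (423,233), the handle top at about (449,243) and the pointer at about (457,251). The bottle is at (431,303) and the mortar at (490,202). The scene view agrees: the handle is at (243,345), next to the pointer at (230,370).

```bash
cat > h.py <<'E'
import numpy as np, cv2
from scipy.optimize import least_squares
def cloud(d,K,cam2w):
    v,u=np.mgrid[:d.shape[0],:d.shape[1]]
    P=np.stack([(u-K[0,2])/K[0,0]*d,-(v-K[1,2])/K[1,1]*d,-d,np.ones_like(d)],-1)
    return (P@cam2w.T)[...,:3]
def circ(P):
    r=least_squares(lambda c:np.hypot(P[:,0]-c[0],P[:,1]-c[1])-c[2],[*P[:,:2].mean(0),60],loss='soft_l1',f_scale=2).x
    return r
E
python3 - <<'E'
from h import *
for n in("top","scene"):
    z=np.load(n+"0.npz"); W=cloud(z['d'],z['mtx'],np.linalg.inv(z['view'])); g=z['p'].max(2)
    x,y,h=W[...,0],W[...,1],W[...,2]
    box=(np.abs(x-570)<130)&(np.abs(y+120)<160)&(z['d']>0)
    m=box&(h>92)&(h<106)&(g<70)
    P=W[m]; print(n,"dark",len(P),P.mean(0))
    for it in range(3):
        c=circ(P); P=P[np.abs(np.hypot(P[:,0]-c[0],P[:,1]-c[1])-c[2])<12]
    print(" rim fit",c,len(P),"z med",np.median(P[:,2]))
    m=box&(h>140)&(h<160)&(np.hypot(x-c[0],y-c[1])<90); Q=W[m]; print(" handle top",len(Q),Q.mean(0),Q.min(0),Q.max(0))
    # low-dark pointer tip
    r=np.hypot(x-c[0],y-c[1]); m=box&(h>80)&(h<97)&(r>78)&(r<102)&(g<90);Q=W[m];print(" pointer",len(Q),Q.mean(0) if len(Q) else None)
    for nm,lo,hi in(("bottle",65,85),("mortar",42,60)):
        pass
    print(" deck z",np.median(h[box&(h>45)&(h<65)]))
z=np.load("top0.npz");W=cloud(z['d'],z['mtx'],np.linalg.inv(z['view']))
for u,v in((423,233),(449,243),(457,251),(431,303),(490,185),(285,290)):print(u,v,W[v,u])
E
```

```text
top dark 1053 [ 558.78574206 -123.19766936   97.9583613 ]
 rim fit [ 559.34328631 -125.70378384   61.85913435] 740 z med 97.80824336560909
 handle top 68 [ 531.79156537 -178.68895831  149.81726777] [ 523.1519268  -188.73421162  140.41030524] [ 541.76220167 -169.15943984  154.08714571]
 pointer 23 [ 520.66376194 -204.87562839   90.40261577]
 deck z 55.33361740500254
scene dark 2375 [ 568.01668114 -125.72287075   97.8367745 ]
 rim fit [ 561.88745068 -127.11360283   62.30196063] 1631 z med 97.83180553517934
 handle top 152 [ 533.72423088 -179.76843796  149.21012111] [ 522.52268079 -189.14719205  140.25755381] [ 541.48896358 -169.43579708  155.03085838]
 pointer 79 [ 523.29312616 -206.19344163   89.14275912]
 deck z 55.150888095244284
423 233 [ 560.48721169 -128.54472477   99.43822002]
449 243 [ 530.49314453 -178.13303954  146.66771032]
457 251 [ 520.34953267 -207.34001538   95.0874435 ]
431 303 [ 400.68855021 -149.49870457   75.39157253]
490 185 [ 691.39504605 -301.66523718   47.93889808]
285 290 [428.01239335 192.97530585  29.11250459]
```

Request:
step_arm --plan '[0,0,-8,-4.4,-4.1,0,0.5,0,0,-17.6,-8.8,-8.2,0,0,0,0,-17.6,-13.2,-12.3,0,0,0,0,-17.6,-17.6,-16.4,0,0,0,0,-17.6,-22,-20.5,0,0]'

```text
time_s: 0.72
eef_pos: [314.4, 260.7, 216.4]
orientation: [[-1.0, -0.001, 0.0], [-0.001, 1.0, -0.0], [-0.0, -0.0, -1.0]]
contact_force: [1.1, 0.0, 0.2]
grip_width: -0.004
grip_force: 0.0
```

Request:
step_arm --plan '[0,0,0,-3,-5,0,0,0,0,0,-6,-10,0,0,0,0,0,-9,-15,0,0,0,0,0,-12,-20,0,0,0,0,0,-15,-25,0,0]'

```text
time_s: 1.35
eef_pos: [464.5, 10.7, 216.3]
orientation: [[-1.0, 0.0, -0.0], [0.0, 1.0, 0.0], [0.0, 0.0, -1.0]]
contact_force: [0.8, 1.0, 0.5]
grip_width: 0.003
grip_force: 0.0
```

Request:
step_arm --plan '[0,0,0,-3,-5,0,0,0,0,0,-6,-10,0,0,0,0,0,-9,-15,0,0,0,0,0,-10.5,-19.8,0,0,0,0,0,-10.5,-19.8,0,0]'

```text
time_s: 1.98
eef_pos: [569.5, -188.8, 215.3]
orientation: [[-1.0, 0.004, -0.001], [0.004, 1.0, -0.0], [0.001, -0.0, -1.0]]
contact_force: [0.2, 0.6, -0.9]
grip_width: -0.001
grip_force: 0.0
```

```bash
python3 - <<'E'
from plant import readout, imaging
import cv2,numpy as np
s=readout.state();print(s['eef_pos'],s['contact_force'])
p,d=imaging.read_camera("wrist");c=imaging.camera_params("wrist")
cv2.imwrite("pics/w1.png",p);np.savez("w1.npz",p=p,d=d,pos=s['eef_pos'],R=s['orientation'],**{k:np.array(v) for k,v in c.items()})
print({k:np.round(v,3).tolist() for k,v in c.items()})
from h import *
T=np.eye(4);T[:3,:3]=s['orientation'];T[:3,3]=s['eef_pos']
W=cloud(d,np.array(c['mtx']),T@np.array(c['mount']))
x,y,h=np.moveaxis(W,-1,0);b=(d>0)&(np.hypot(x-560,y+126)<100)
Q=W[b&(h>144)&(h<158)];print(len(Q),Q.mean(0),Q.min(0),Q.max(0))
g=p.max(2);P=W[b&(h>92)&(h<106)&(g<70)]
for i in range(3):
    k=circ(P);P=P[abs(np.hypot(P[:,0]-k[0],P[:,1]-k[1])-k[2])<12]
print(k,len(P))
E
```

```text
[ 569.5147262  -188.75946367  215.30534147] [ 0.20191162  0.58782633 -0.9244902 ]
{'mtx': [[335.247, 0.0, 327.085], [0.0, 335.247, 235.389], [0.0, 0.0, 1.0]], 'mount': [[-0.001, 0.95, 0.312, 79.848], [1.0, 0.001, -0.001, -1.027], [-0.001, 0.312, -0.95, -158.655], [0.0, 0.0, 0.0, 1.0]]}
682 [ 530.54749968 -178.80539534  151.6949615 ] [ 521.31812968 -188.17222456  144.20524419] [ 540.80974696 -169.19912672  154.30898299]
[ 557.8721208  -127.59912336   61.37995396] 6816
```

View pics/w1.png

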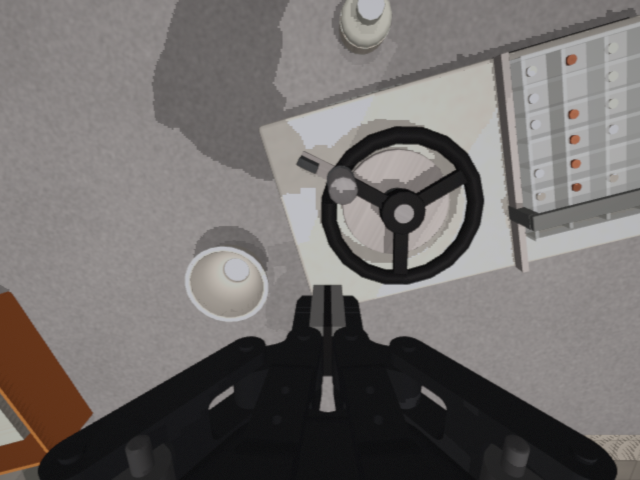

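The wrist view shows the handle at (343,184), the pointer at (308,162) and the hub at (404,213). The shut fingertips at (327,290) are clear of the handle. I'll lower straight down now.

Request:
step_arm --plan '[0,0,0,0,0,3,0,0,0,0,0,0,6,0,0,0,0,0,0,7.8,0,0,0,0,0,0,7.8,0]'

```text
time_s: 2.52
eef_pos: [567.3, -183.4, 137.0]
orientation: [[-1.0, -0.002, -0.004], [-0.002, 1.0, 0.002], [0.004, 0.002, -1.0]]
contact_force: [-0.4, -0.3, 1.3]
grip_width: -0.001
grip_force: 0.0
```

```bash
python3 - <<'E'
from plant import readout
import numpy as np
s=readout.state();print(s['eef_pos'],s['contact_force'])
# circle waypoints: shift between successive angles grouped 5 per call, relative to call start
c=np.array([559.5,-127]);a=np.radians(np.arange(-82,-82-400,-8))
P=np.c_[c[0]+60*np.cos(a),c[1]+60*np.sin(a)]
for i in range(0,len(P)-1,5):
    Q=P[i+1:i+6]-P[i]
    print(round(np.degrees(a[i])),np.round(P[i],1),np.round(np.c_[-Q[:,0],Q[:,1]]/10,2).tolist())
E
```

```text
[ 567.31722583 -183.35879974  137.04792928] [-0.38409597 -0.3358925   1.30194422]
-82 [ 567.9 -186.4] [[0.84, -0.06], [1.67, 0.0], [2.49, 0.17], [3.28, 0.46], [4.01, 0.85]]
-122 [ 527.7 -177.9] [[0.68, 0.49], [1.28, 1.07], [1.79, 1.73], [2.21, 2.46], [2.53, 3.23]]
-162 [ 502.4 -145.5] [[0.2, 0.81], [0.29, 1.64], [0.26, 2.48], [0.12, 3.31], [-0.14, 4.1]]
-202 [ 503.9 -104.5] [[-0.37, 0.75], [-0.84, 1.45], [-1.4, 2.07], [-2.04, 2.61], [-2.75, 3.05]]
-242 [531.3 -74. ] [[-0.76, 0.34], [-1.57, 0.57], [-2.4, 0.69], [-3.24, 0.69], [-4.06, 0.57]]
-282 [572.  -68.3] [[-0.8, -0.23], [-1.57, -0.57], [-2.28, -1.01], [-2.92, -1.55], [-3.48, -2.17]]
-322 [606.8 -90.1] [[-0.47, -0.69], [-0.84, -1.45], [-1.09, -2.24], [-1.24, -3.07], [-1.27, -3.9]]
-362 [ 619.5 -129.1] [[0.09, -0.83], [0.29, -1.64], [0.6, -2.42], [1.02, -3.15], [1.54, -3.81]]
-402 [ 604.1 -167.1] [[0.6, -0.58], [1.28, -1.07], [2.02, -1.47], [2.81, -1.75], [3.62, -1.93]]
-442 [ 567.9 -186.4] [[0.84, -0.06], [1.67, 0.0], [2.49, 0.17], [3.28, 0.46]]
```

Request:
step_arm --plan '[0,0,0,0.8,0,0,0,0,0,0,1.6,0,0,0,0,0,0,2.2,0.1,0,0,0,0,0,2.8,0.3,0,0,0,0,0,3.3,0.4,0,0]'

```text
time_s: 3.15
eef_pos: [535.7, -181.4, 138.7]
orientation: [[-1.0, -0.0, 0.0], [-0.0, 1.0, -0.0], [-0.0, -0.0, -1.0]]
contact_force: [0.2, 0.6, -0.2]
grip_width: 0.001
grip_force: 0.0
```

```bash
cat > look.py <<'E'
from plant import readout, imaging
from h import *
import sys
s=readout.state();print(s['time_s'],s['eef_pos'],s['contact_force'])
hub=np.array([559.5,-127])
for n in ("top","scene"):
    p,d=imaging.read_camera(n);c=imaging.camera_params(n)
    W=cloud(d,np.array(c['mtx']),np.linalg.inv(c['view']))
    x,y,h=np.moveaxis(W,-1,0);r=np.hypot(x-hub[0],y-hub[1])
    e=s['eef_pos'];near=(abs(x-e[0])<16)&(abs(y-e[1])<19)
    m=(d>0)&(r>45)&(r<76)&(h>115)&(h<158)&~near&(p.max(2)>75)
    if len(sys.argv)>1: cv2.imwrite(f"pics/{n}{sys.argv[1]}.png",p)
    Q=W[m]
    if len(Q):
        q=np.median(Q,0); print(n,len(Q),q,"ang",np.degrees(np.arctan2(q[1]-hub[1],q[0]-hub[0])))
E
python3 look.py a; python3 - <<'E'
import cv2
p=cv2.imread('pics/scenea.png');cv2.imwrite('pics/sa.png',cv2.resize(p[240:440,160:400],None,fx=3,fy=3))
E
```

```text
3.15 [ 535.68063212 -181.38692849  138.68066517] [ 0.24177612  0.58838305 -0.21980215]
```

View pics/sa.png

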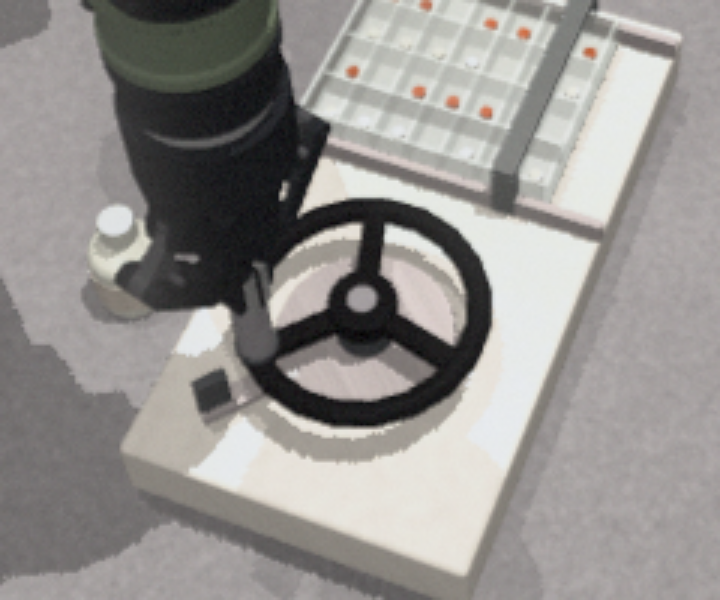

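```bash
python3 - <<'E'
from plant import readout, imaging
from h import *
s=readout.state();print(s['time_s'],s['eef_pos'],s['grip_width'],s['contact_force'])
p,d=imaging.read_camera("wrist");c=imaging.camera_params("wrist")
cv2.imwrite("pics/w2.png",p)
c2=imaging.camera_params("scene")
for X in (s['eef_pos'],s['eef_pos']+[0,0,-19],[531,-179,151],[531,-179,99],[510,-160,151],[505,-155,99]):
    v=(np.array(c2['view'])@np.r_[X,1])[:3]*[1,-1,-1];u=np.array(c2['mtx'])@v;u=u[:2]/u[2];print(np.round(X),u,(u-[160,240])*3)
E
```

```text
3.25 [ 535.52202805 -181.26525975  138.52860743] 0.0009730654379308 [-0.06028979 -0.05063166  0.83190976]
[ 536. -181.  139.] [242.91897873 344.93534043] [248.7569362 314.8060213]
[ 536. -181.  120.] [244.24565359 351.2389537 ] [252.73696076 333.71686109]
[ 531 -179  151] [240.73941721 338.08931486] [242.21825164 294.26794459]
[ 531 -179   99] [244.3907492  355.28911309] [253.17224759 345.86733926]
[ 510 -160  151] [238.55358432 322.40220507] [235.66075297 247.20661522]
[ 505 -155   99] [241.91892911 336.15131704] [245.75678733 288.45395111]
```

View pics/w2.png

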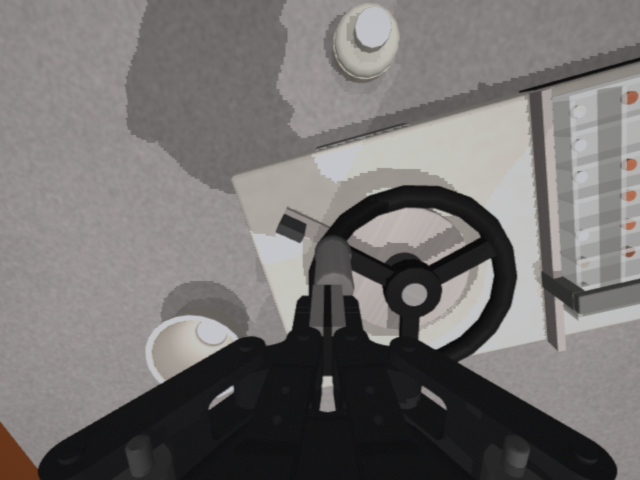

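```bash
python3 - <<'E'
from plant import readout, imaging
from h import *
p,d=imaging.read_camera("wrist");c=imaging.camera_params("wrist")
K=np.array(c['mtx']);s=readout.state()
T=np.eye(4);T[:3,:3]=s['orientation'];T[:3,3]=s['eef_pos']
z=np.load("w1.npz")
A=cloud(z['d'],K,z['mount']);B=cloud(d,K,np.array(c['mount']));W=cloud(d,K,T@np.array(c['mount']))
print("w1 tool frame, w2 tool frame, w2 world, bgr")
for v in range(230,345,7):
    for u in(320,):print(v,u,np.round(A[v,u]),np.round(B[v,u]),np.round(W[v,u]),p[v,u])
print(s['eef_pos'],s['q'])
c2=imaging.camera_params("scene");p,d=imaging.read_camera("scene");W=cloud(d,np.array(c2['mtx']),np.linalg.inv(c2['view']))
for v in range(310,366,4):print(v,[np.round(W[v,u]).tolist() for u in(240,244,248)])
E
```

```text
w1 tool frame, w2 tool frame, w2 world, bgr
230 320 [-18.  -8. 158.] [ 9. -6. 71.] [ 528. -187.   68.] [120 122 128]
237 320 [-26.  -8. 158.] [ 3. -6. 70.] [ 533. -187.   68.] [116 117 124]
244 320 [-34.  -8. 160.] [11. -5. 35.] [ 525. -187.  104.] [64 63 64]
251 320 [-41.  -8. 159.] [10. -5. 25.] [ 526. -187.  114.] [72 71 74]
258 320 [-49.  -8. 159.] [11. -5. 11.] [ 525. -186.  127.] [72 72 75]
265 320 [-56.  -8. 159.] [11. -5.  2.] [ 525. -186.  136.] [73 73 76]
272 320 [-64.  -8. 157.] [11. -4. -7.] [ 525. -186.  146.] [73 73 76]
279 320 [-73.  -8. 160.] [ 10.  -4. -12.] [ 526. -186.  151.] [102 102 106]
286 320 [ 11.  -4. -21.] [ 11.  -4. -21.] [ 526. -186.  160.] [78 79 81]
293 320 [ 11.  -4. -29.] [ 11.  -4. -28.] [ 525. -186.  167.] [79 80 82]
300 320 [ 10.  -4. -34.] [ 11.  -4. -35.] [ 525. -185.  173.] [79 80 82]
307 320 [ 10.  -4. -39.] [ 11.  -4. -41.] [ 525. -185.  179.] [79 80 81]
314 320 [ 10.  -4. -44.] [ 10.  -4. -45.] [ 526. -185.  183.] [79 80 81]
321 320 [ 10.  -4. -50.] [ 10.  -4. -50.] [ 526. -185.  188.] [79 80 81]
328 320 [ 10.  -4. -54.] [ 10.  -4. -53.] [ 52
[... 694 characters left out ...]
, 197.0]]
330 [[548.0, -191.0, 207.0], [548.0, -184.0, 197.0], [547.0, -176.0, 185.0]]
334 [[549.0, -193.0, 198.0], [548.0, -185.0, 187.0], [548.0, -178.0, 178.0]]
338 [[544.0, -191.0, 179.0], [549.0, -187.0, 180.0], [547.0, -179.0, 167.0]]
342 [[542.0, -191.0, 167.0], [547.0, -187.0, 167.0], [548.0, -181.0, 159.0]]
346 [[536.0, -188.0, 145.0], [546.0, -188.0, 156.0], [540.0, -176.0, 132.0]]
350 [[534.0, -187.0, 130.0], [539.0, -184.0, 131.0], [541.0, -178.0, 125.0]]
354 [[533.0, -189.0, 119.0], [538.0, -185.0, 119.0], [541.0, -180.0, 115.0]]
358 [[531.0, -188.0, 104.0], [537.0, -186.0, 107.0], [542.0, -182.0, 105.0]]
362 [[513.0, -177.0, 55.0], [538.0, -188.0, 99.0], [545.0, -186.0, 102.0]]
```

Both cameras show the real fingertips at about z = 157 when the reported TCP z is 138.5. That puts the tips about 19 mm behind the reported TCP, where the text says 19 mm ahead. The fingers passed over the handle and the wheel has not moved. I'll back off and go lower, using the observed tip position.

Request:
step_arm --plan '[0,0,0,-1.7,-0.2,0,0,0,0,0,-3.4,-0.4,0,0,0,0,0,-3.4,-0.4,0,0,0,0,0,-3.4,-0.4,2,0,0,0,0,-3.4,-0.4,3.9,0]'

```text
time_s: 4.03
eef_pos: [569.5, -185.3, 99.0]
orientation: [[-1.0, -0.0, -0.0], [-0.0, 1.0, -0.0], [0.0, -0.0, -1.0]]
contact_force: [-0.1, -0.0, 0.2]
grip_width: -0.001
grip_force: 0.0
```

Request:
step_arm --plan '[0,0,0,0.8,0,0,0,0,0,0,1.6,0,0,0,0,0,0,2.2,0.1,0,0,0,0,0,2.8,0.3,0,0,0,0,0,3.3,0.4,0,0]'

```text
time_s: 4.65
eef_pos: [537.7, -182.0, 100.4]
orientation: [[-1.0, -0.0, 0.002], [-0.0, 1.0, -0.001], [-0.002, -0.001, -1.0]]
contact_force: [3.0, -2.0, -0.4]
grip_width: 0.002
grip_force: 1.8
```

```bash
cat > w.py <<'E'
from plant import readout, imaging
from h import *
import sys
s=readout.state();p,d=imaging.read_camera("wrist");c=imaging.camera_params("wrist")
print(s['time_s'],s['eef_pos'],s['contact_force'])
T=np.eye(4);T[:3,:3]=s['orientation'];T[:3,3]=s['eef_pos']
A=cloud(d,np.array(c['mtx']),np.array(c['mount']));W=cloud(d,np.array(c['mtx']),T@np.array(c['mount']))
hub=np.array([559.5,-127]);x,y,h=np.moveaxis(W,-1,0);r=np.hypot(x-hub[0],y-hub[1])
# handle: anything 112..156 high near the rim circle that is not the finger block (tool |x|<13,|y|<16)
m=(d>0)&(r<78)&(r>42)&(h>112)&(h<156)&~((abs(A[...,0])<13)&(abs(A[...,1])<16))
Q=W[m];print(len(Q))
t=Q[Q[:,2]>146]
for q in (Q,t):
    if len(q):
        k=(q.min(0)+q.max(0))/2;print(len(q),np.round(np.median(q,0)),np.round(k),"ang",np.degrees(np.arctan2(*(k[:2]-hub)[::-1])))
if len(sys.argv)>1:cv2.imwrite(sys.argv[1],p)
E
python3 w.py pics/w3.png
```

```text
4.65 [ 537.65873787 -181.99260219  100.39576339] [ 3.04699877 -1.96189958 -0.35464143]
3399
3399 [ 513. -171.  150.] [ 518. -170.  133.] ang -133.79507855326693
2037 [ 516. -171.  152.] [ 518. -170.  150.] ang -133.72014980752047
```

View pics/w3.png

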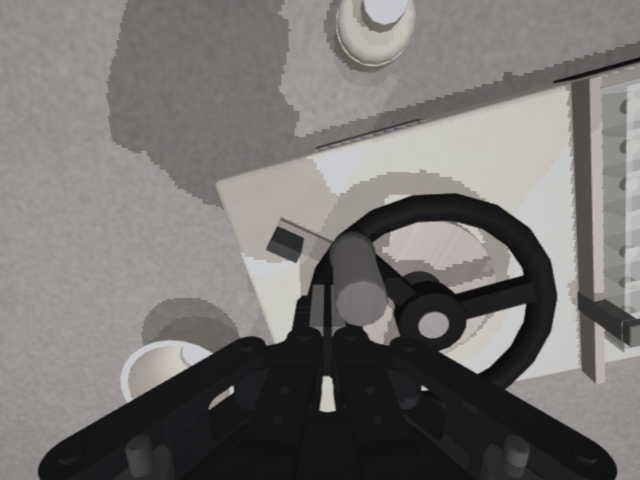

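The wrist view shows the handle top at (357,300), moved on and held against the finger's side. The force is about 3.6 N and the handle sits at about -134°, so the push works. I'll raise the hand 5 mm to clear the knuckles and continue round the circle.

```bash
python3 - <<'E'
import numpy as np
c=np.array([559.5,-127]);a=np.radians(-113.4-8*np.arange(0,46))
P=c+60*np.c_[np.cos(a),np.sin(a)];P[0]=[535.9,-181.5];P=np.round(P)
for i in range(0,45,5):
    Q=P[i+1:i+6]-P[i];print(round(np.degrees(a[i])),P[i],[f"{-q[0]/10:g}, {q[1]/10:g}" for q in Q])
E
```

```text
-113 [ 536. -182.] ['0.8, 0.4', '1.5, 0.9', '2.1, 1.4', '2.6, 2.1', '3, 2.8']
-153 [ 506. -154.] ['0.3, 0.8', '0.5, 1.6', '0.6, 2.4', '0.6, 3.3', '0.5, 4.1']
-193 [ 501. -113.] ['-0.3, 0.8', '-0.6, 1.5', '-1.1, 2.2', '-1.6, 2.9', '-2.3, 3.4']
-233 [524. -79.] ['-0.7, 0.5', '-1.4, 0.8', '-2.2, 1.1', '-3.1, 1.2', '-3.9, 1.2']
-273 [563. -67.] ['-0.8, -0.1', '-1.6, -0.3', '-2.4, -0.7', '-3.1, -1.1', '-3.8, -1.6']
-313 [601. -83.] ['-0.5, -0.7', '-1, -1.3', '-1.4, -2.1', '-1.7, -2.9', '-1.8, -3.7']
-353 [ 619. -120.] ['-0, -0.8', '-0, -1.7', '0.2, -2.5', '0.5, -3.3', '0.9, -4']
-393 [ 610. -160.] ['0.5, -0.7', '1.1, -1.3', '1.8, -1.8', '2.6, -2.2', '3.3, -2.4']
-433 [ 577. -184.] ['0.9, -0.2', '1.7, -0.3', '2.5, -0.3', '3.3, -0.1', '4.1, 0.2']
```

Request:
step_arm --plan '[0,0,0,0.8,0.4,-0.3,0,0,0,0,1.5,0.9,-0.5,0,0,0,0,2.1,1.4,-0.5,0,0,0,0,2.6,2.1,-0.5,0,0,0,0,3,2.8,-0.5,0]'

```text
time_s: 5.32
eef_pos: [506.2, -153.3, 104.5]
orientation: [[-1.0, -0.0, -0.001], [-0.0, 1.0, -0.001], [0.001, -0.001, -1.0]]
contact_force: [1.2, -3.8, 0.3]
grip_width: -0.0
grip_force: 1.8
```

Request:
step_arm --plan '[0,0,0,0.3,0.8,0,0,0,0,0,0.5,1.6,0,0,0,0,0,0.6,2.4,0,0,0,0,0,0.6,3.3,0,0,0,0,0,0.5,4.1,0,0]'

```text
time_s: 5.95
eef_pos: [501.8, -111.9, 104.3]
orientation: [[-1.0, -0.0, -0.001], [-0.0, 1.0, -0.0], [0.001, -0.0, -1.0]]
contact_force: [-0.6, -4.3, -0.4]
grip_width: -0.002
grip_force: 2.1
```

```bash
python3 w.py; python3 look.py
```

```text
5.95 [ 501.75432514 -111.89887648  104.34170102] [-0.58253283 -4.31782193 -0.35488523]
1431
1431 [503. -90. 134.] [505. -88. 132.] ang 144.2924707753325
217 [502. -91. 149.] [503. -90. 149.] ang 147.22370755284487
6.0 [ 501.62367147 -110.62163962  104.23620053] [-1.04398718 -1.14300338  0.86644927]
scene 165 [519.68446012 -89.2559381  144.06120224] ang 136.52990388802877
```

Request:
step_arm --plan '[0,0,0,-0.3,0.8,0,0,0,0,0,-0.6,1.5,0,0,0,0,0,-1.1,2.2,0,0,0,0,0,-1.6,2.9,0,0,0,0,0,-2.3,3.4,0,0]'

```text
time_s: 6.72
eef_pos: [525.0, -77.9, 104.2]
orientation: [[-1.0, -0.001, -0.001], [-0.001, 1.0, -0.0], [0.001, -0.0, -1.0]]
contact_force: [-2.6, -2.2, -0.3]
grip_width: 0.001
grip_force: 2.1
```

Request:
step_arm --plan '[0,0,0,-0.7,0.5,0,0,0,0,0,-1.4,0.8,0,0,0,0,0,-2.2,1.1,0,0,0,0,0,-3.1,1.2,0,0,0,0,0,-3.9,1.2,0,0]'

```text
time_s: 7.35
eef_pos: [564.4, -66.3, 104.3]
orientation: [[-1.0, -0.0, -0.001], [-0.0, 1.0, 0.0], [0.001, 0.0, -1.0]]
contact_force: [-4.4, -0.7, 0.3]
grip_width: -0.003
grip_force: 2.3
```

Request:
step_arm --plan '[0,0,0,-0.8,-0.1,0,0,0,0,0,-1.6,-0.3,0,0,0,0,0,-2.4,-0.7,0,0,0,0,0,-3.1,-1.1,0,0,0,0,0,-3.8,-1.6,0,0]'

```text
time_s: 7.98
eef_pos: [602.5, -82.4, 104.5]
orientation: [[-1.0, -0.0, 0.0], [-0.0, 1.0, 0.001], [-0.0, 0.001, -1.0]]
contact_force: [-3.1, 2.8, 0.3]
grip_width: 0.001
grip_force: 2.2
```

```bash
python3 w.py; python3 look.py
```

```text
7.975 [602.46615546 -82.37702098 104.5172512 ] [-3.14598921  2.75524214  0.32442016]
1148
1148 [ 606. -105.  131.] [ 608. -106.  131.] ang 23.411652055171157
62 [ 606. -106.  147.] [ 606. -105.  148.] ang 25.142879085563116
8.025 [603.91009086 -83.21712626 104.69891149] [-1.01205961  2.92612555 -2.20164165]
scene 223 [ 620.56556986 -110.90942807  142.74160424] ang 14.761712477022154
```

Request:
step_arm --plan '[0,0,0,-0.5,-0.7,0,0,0,0,0,-1,-1.3,0,0,0,0,0,-1.4,-2.1,0,0,0,0,0,-1.7,-2.9,0,0,0,0,0,-1.8,-3.7,0,0]'

```text
time_s: 8.75
eef_pos: [620.5, -120.0, 104.7]
orientation: [[-1.0, -0.0, 0.001], [-0.0, 1.0, 0.0], [-0.001, 0.0, -1.0]]
contact_force: [-0.5, 5.1, 0.5]
grip_width: -0.004
grip_force: 2.1
```

Request:
step_arm --plan '[0,0,0,0,-0.8,0,0,0,0,0,0,-1.7,0,0,0,0,0,0.2,-2.5,0,0,0,0,0,0.5,-3.3,0,0,0,0,0,0.9,-4,0,0]'

```text
time_s: 9.38
eef_pos: [611.3, -160.2, 104.6]
orientation: [[-1.0, -0.0, 0.001], [-0.0, 1.0, -0.0], [-0.001, -0.0, -1.0]]
contact_force: [2.1, 3.0, 0.7]
grip_width: -0.005
grip_force: 2.0
```

```bash
python3 w.py; python3 look.py
```

```text
9.375 [ 611.27464269 -160.24715207  104.6418057 ] [2.09691835 2.95125926 0.65715754]
3143
3143 [ 588. -174.  150.] [ 593. -175.  133.] ang -54.52955461859935
1861 [ 591. -175.  152.] [ 593. -175.  150.] ang -54.59950271862228
9.425 [ 610.37381787 -160.98730731  104.58930958] [1.61874489 0.86164054 0.4136244 ]
scene 13 [ 598.23541785 -182.85034623  117.84013002] ang -55.25647328976134
```

Request:
step_arm --plan '[0,0,0,0.5,-0.7,0,0,0,0,0,1.1,-1.3,0,0,0,0,0,1.8,-1.8,0,0,0,0,0,2.6,-2.2,0,0,0,0,0,3.3,-2.4,0,0]'

```text
time_s: 10.15
eef_pos: [577.6, -184.0, 104.5]
orientation: [[-1.0, 0.0, 0.0], [0.0, 1.0, -0.0], [-0.0, -0.0, -1.0]]
contact_force: [4.0, 0.3, -1.4]
grip_width: 0.002
grip_force: 1.9
```

Request:
step_arm --plan '[0,0,0,0.4,-0.1,0,0,0,0,0,0.8,-0.2,0,0,0,0,0,1.2,-0.3,0,0,0,0,0,1.6,-0.3,0,0,0,0,0,1.6,-0.3,0,0]'

```text
time_s: 10.78
eef_pos: [561.4, -186.4, 104.5]
orientation: [[-1.0, -0.0, -0.001], [-0.0, 1.0, -0.0], [0.001, -0.0, -1.0]]
contact_force: [1.9, 0.5, -0.0]
grip_width: 0.001
grip_force: 0.9
```

```bash
python3 w.py; python3 look.py
```

```text
10.775 [ 561.40501227 -186.42565873  104.46309137] [ 1.9006503   0.49028625 -0.03308215]
3223
3223 [ 535. -183.  151.] [ 539. -183.  133.] ang -109.82648555067544
2061 [ 539. -183.  152.] [ 539. -183.  150.] ang -109.70375418983785
10.825 [ 561.43780421 -186.39674559  104.44928068] [ 0.84968333 -0.77476752 -0.00779915]
top 37 [ 539.03643199 -183.98969239  149.65594076] ang -109.75193935753263
```

Request:
step_arm --plan '[0,0,0,0.3,0,0,0,0,0,0,0.6,0,0,0,0,0,0,0.7,0,0,0,0,0,0,0.7,0,0,0]'

```text
time_s: 11.42
eef_pos: [555.0, -186.5, 104.5]
orientation: [[-1.0, -0.0, -0.0], [-0.0, 1.0, -0.0], [0.0, -0.0, -1.0]]
contact_force: [3.0, -0.2, -0.1]
grip_width: -0.001
grip_force: 1.5
```

Request:
step_arm --plan '[0,0,0,-1,-0.1,0,0,0,0,0,-2,-0.2,0,0,0,0,0,-3,-0.2,0,0,0,0,0,-3,-0.2,-5,0,0,0,0,-3,-0.2,-10,0]'

```text
time_s: 12.05
eef_pos: [585.0, -188.1, 204.8]
orientation: [[-1.0, -0.001, -0.002], [-0.001, 1.0, 0.001], [0.002, 0.001, -1.0]]
contact_force: [0.8, -0.7, 1.2]
grip_width: -0.0
grip_force: 0.0
```

```bash
cat > fin.py <<'E'
from plant import readout, imaging
from h import *
z=readout.state();print(z['time_s'],z['eef_pos'],z['contact_force'])
T=np.eye(4);T[:3,:3]=z['orientation'];T[:3,3]=z['eef_pos']
for n in("wrist","top","scene"):
    p,d=imaging.read_camera(n);c=imaging.camera_params(n)
    M=T@np.array(c['mount']) if n=="wrist" else np.linalg.inv(c['view'])
    W=cloud(d,np.array(c['mtx']),M);x,y,h=np.moveaxis(W,-1,0);g=p.max(2)
    b=(d>0)&(np.hypot(x-559.5,y+127)<76);Q=W[b&(h>144)&(h<158)]
    r=np.hypot(x-559.5,y+127);R=W[(d>0)&(r>80)&(r<100)&(h>82)&(h<98)&(g<90)&(y<-180)]
    a=lambda q:np.degrees(np.arctan2(q[1]+127,q[0]-559.5))
    if len(Q):k=(Q.min(0)+Q.max(0))/2;print(n,len(Q),np.round(k,1),a(k),"ptr",len(R),a(R.mean(0)) if len(R) else None)
    cv2.imwrite(f"pics/f_{n}.png",p)
E
python3 fin.py
```

```text
12.05 [ 585.00267813 -188.14399948  204.82561728] [ 0.79697206 -0.65900208  1.19740533]
wrist 782 [ 534.4 -180.1  149.3] -115.23973314466762 ptr 167 -116.36080151666067
top 63 [ 535.  -180.5  150.4] -114.58095510189116 ptr 2 -117.45945241549127
scene 89 [ 535.8 -181.1  149.2] -113.63722067813961 ptr 50 -114.17001847522855
```

View pics/f_wrist.png

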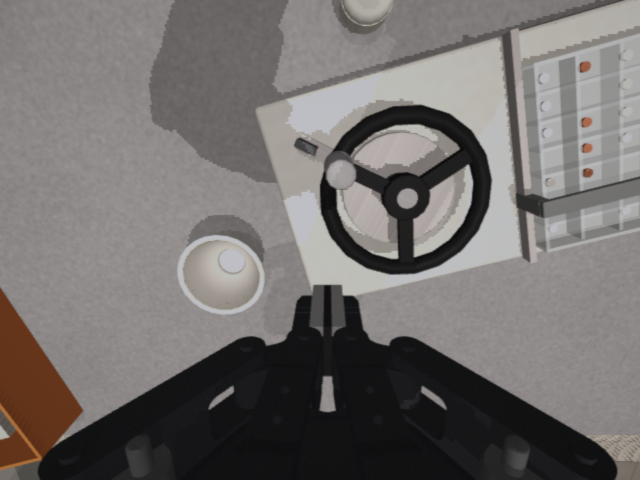

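The wrist view shows the handle at (340,170) back in line with the pointer at (305,146). It is about 1–4° short, well inside the 10° allowed. The hand is clear and the bottle and mortar are in place, so I'm handing in.

```bash
python3 -c "
from plant import hand_in
print(hand_in())"
```

```text
the job is handed in; nothing more can be done
None
```

I turned the wheel one full turn clockwise by pushing the handle with the shut fingers; it stopped about 1–4° short of the pointer (10° allowed), the hand is clear, and I handed the job in without getting a verdict back; on the first try the fingers passed over the handle without touching it, because the real fingertips are about 38 mm higher than the reported TCP implies.

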